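# Secure the link on its pivot pin with the spring cotter

## Robot

A 6-joint arm with a two-finger parallel gripper is mounted at the origin on a cart in front of the work surface, level with it; the furniture and walls round the work are solid. World frame = base frame: x ahead of the robot, y to its left, z up, the work surface at z = 0. Lengths are in m, angles in rad, forces in N, time in s.
With the tool pointing down it reaches from about 0.375 to 0.975 m from the base axis. Payload 3.8 kg.
Tool frame: the origin (TCP) lies on the mounting face of the last link; the fingertips stand 173 mm ahead of it and the grasp point (between the pads) lies 155 mm ahead of it; z points along the fingers, y is the line along which they close (so a half turn about z gives the same grasp; the last joint's range is limited). The gripper opens to 85 mm and grips with 20 to 120 N. Pads are 22 mm wide; open, the fingers measure 114 mm over their backs; the gripper's body (76 mm by 85 mm) begins 54 mm behind the grasp point. The pads swing forward as they close: fully open they stand 13 mm farther back than shut.
Start: joints at [1.212, 0.264, 1.604, -0, 1.274, -0.037], TCP at [0.213, 0.64, 0.405] pointing down, gripper open.
Joint ranges: [-2.63, 2.63], [-0.94, 2.18], [0.31, 2.57], [-1.31, 4.45], [0, 2.66], [-2.55, 2.55]. Speed limits (rad/s): [2.57, 2.57, 3.14, 3.14, 3.14, 3.14].

## Interface

Orientations are given as a rotation vector (axis times angle).
In Python, from workcell import bot gives the robot as it stands.
- The arm moves only by the tool drive_tool, never from a script. Its argument "increments" is a list of rows, each an object with "delta_pos": the shift along the tool's x, y, z in mm, a list of three; "turn": the turn about the tool's z in rad; "jaw": the opening, from -1 (shut) to 1 (fully open). A call has 1 to 8 rows; each row shifts and turns the commanded pose from where the row before left it, along the tool's axes as they then stand; what a row does not reach is not made up. A row lasts 1/12 s, in which the tool goes at most 41.7 mm and 7.16 degrees, less where a joint would pass 70% of its speed; a pose out of reach is approached as far as the arm can. A call is refused whole if a number of a shift passes 41.7 or a number of a turn 0.125, either way. A call with a gripper value outside its range is refused whole. The fingers move at their own pace and stop on an object; "grip_force" is the grip in N (left out, the last holds). Time passes only in rows, so rows that do not move let the fingers close. It gives the time, the measured TCP pose, the force, the opening and the grip force at its end, in the units of the state.
- bot.read_state(): the state, without advancing time (a new reading comes with each control period).
- bot.read_camera(name): name is "side" or "top" or "wrist"; returns a dict with "pixels" (384x512x3 uint8, red, green, blue), "fovy" (degrees; the focal length in pixels is half the picture's height over the tangent of half this angle, whatever the lens; pixels are square), "cx", "cy" (the principal point, pixels), "k1" (the pictures are not rectified: a ray, as slopes to the right and down, at radius r is drawn at 1 + k1 r^2 times it, then the intrinsics apply), "camera_from_world" (4x4, takes a point from world to camera coordinates); the wrist camera has in their place "hand_eye" (4x4, takes a point from camera to tool coordinates, whose origin is the TCP and whose axes are the flange's). Camera axes: x right, y down, z forward; pixel columns grow to the right and rows downward; lengths in m; the calibration is good to about 2 mm. A picture is of the moment at which its call begins: read the wrist's pose just before it. There is no depth.
- bot.finish_job(): hands the job in; it is judged then, once.
The state is a dict: "time": time; "q": joint angles; "joint_vel": joint speeds; "joint_torque": joint torques, N m; "tool_pos": TCP position; "tcp_rot": TCP orientation; "wrist_force": force on the tool from outside, world axes, zero at the start; "torque": the same for the moment, N m; "width": opening from 0.0 (shut) to 1.0 (fully open); "grip_force": force on a finger pad.
Only numpy, scipy, OpenCV 4.12 (cv2) and the standard library are available. Lean on these libraries where they do the work, as an engineer would, in place of code of your own. Each camera call takes 0.05 s, during which the arm holds its last target. There are 200 camera calls.

## Task

The steel link lies over its upright pivot pin, but nothing keeps it there. Draw the big spring cotter out of its hooded keeper, and push its straight leg through the cross hole of the pin, from either end of the hole, until the spring bow has snapped over the pin and rests relaxed round it. Let go of it there, and leave the other things on the table where they are.

Things in the scene. Friction and masses are not known exactly. Their poses are not given: they have to be found in the camera images.
- cotter: Loose spring cotter (hairpin) of 7 mm steel wire, 175 mm long, about 0.14 kg, lying flat. Origin: underside of the leg, at the rear end of the head. x: from the head along the straight leg to its tip; y: towards the bow; z: up. Leg axis at y 0, z 3.5 mm. On the leg, x 80 to 88 mm, a stop collar 18 mm wide that comes up against the pin. At the start about the rear 95 mm is hidden in the keeper.
- leg_tip (a point): Round tip of the cotter's straight leg, on its axis, 175 mm from the head's rear end. Over the last 35 mm there is only the bare leg, 7 mm thick, lying on the table. Axes as the cotter's.
- seat_point (a point): Point on the axis of the cotter's leg, 100 mm from the head's rear end and 75 mm from the tip: when the cotter is home it lies in the middle of the pin, at the centre of the cross hole (it has about 2 mm of play either way). Axes as the cotter's.
- fin_centre (a point): Centre of the finger tab on the cotter's head: an upright steel block 28 mm long (x), 14 mm wide (y), 28 mm high, flush underneath with the wire; 14 mm from the rear end, 10.5 mm above the leg's axis. Meant for the fingers when pushing the cotter in; hidden in the keeper at the start. Axes as the cotter's.
- bow_nose (a point): Centre of the wire at the bow's inward nose, 114 mm from the head's rear end, 8 mm beside the leg's axis when relaxed. The bow (6 mm wire) runs from the head beside the leg at y 17 mm, has a hollow for the pin at x 97 to 103 mm (y 16), then this nose, then a flared end at x 137, y 20 mm. It moves with the bow.
- bow (a joint): Spring hinge of the cotter's bow, rad: 0 relaxed, grows as the bow is spread from the leg; about 0.1 to 0.12 when its nose passes over the pin (pushing it over takes about 12 N along the leg; the push eases off once the nose is past); it springs back to about 0 once over.
- pivot_stand: Fixed stand: aluminium base plate 130x90x10 mm, a steel link on two bosses (link top at 40 mm, washer to 43 mm) and, through the link's larger end, the upright round pivot pin, 24 mm in diameter, top at 84 mm. Origin: on the table under the pin's axis. x: along the pin's cross hole; y: level, across it; link and most of the plate lie towards -y.
- cross_hole (a point): Centre of the pin's cross hole, 65 mm above the table, on the pin's axis. x: along the hole, which goes right through the pin (24 mm) and is open and alike at both ends. Hole 9.4 mm wide (y) and 9 mm high, its sides bevelled to 14 mm at the mouths; leg 7 mm.
- keeper: Fixed hooded box of grey sheet metal, 104x52x36 mm, without a floor, open only at its +x end. Origin: on the table under its centre; x: out of the mouth, which lies 52 mm from the origin; inside 46 mm wide and 33 mm high. The cotter lies in it head first, its leg and bow sticking out.
- inclinometer: dip circle: ring about 150 mm across on a black upright and T-shaped foot, 142x196x129 mm; bystander at the right rear; origin under its centre
- spirit_level: small white bar-shaped level 14x80x14 mm, lying; bystander; origin under its centre
- slot_weight: brass slotted disc weight, 32 mm across, 14 mm high; bystander; origin under its centre
- compass: flat round black compass, 48 mm across, 12 mm high; bystander; origin under its centre
- stopwatch: round white stopwatch 76x53x14 mm, lying; bystander; origin under its centre
- screwdriver: screwdriver 178 mm long with a blue handle, lying; bystander; origin under its centre
- fuse_box: small blue box with clear lid, 49x66x22 mm; bystander; origin under its centre

How it is judged:
By the outcome, as a careful person would: the job done as asked, in the order asked, and still so for the second after the job is handed in, with the robot touching nothing.
It also fails if it takes over 51 s, if anything falls off the work surface, if the arm or the gripper's body presses on something with over 40 N, if the wrist force passes 120 N, or if a joint passes its speed limit or range.

## Working session

There is one attempt and no reset: what is moved stays moved. The work goes in short steps, Python scripts to look and compute and a tool call to move; the robot and the scene stay as the last step left them, time stands still between calls to the robot, and variables do not carry over. Pictures are saved under pics/ and viewed, at most 10 in all, crops included, and the job is handed in when it is done.

Besides the shell and the picture viewer there is one more tool, called after "Emit:" by a JSON object that holds its "op" and its "data". drive_tool: Moves the arm, as the interface text tells. Its arguments: {"type":"object","properties":{"increments":{"type":"array"},"grip_force":{"type":"number"}},"required":["increments"]}

```bash
mkdir -p pics; ls; cat > h.py <<'E'
import numpy as np,cv2,json
from workcell import bot
from scipy.spatial.transform import Rotation as R
def K(c):
    f=192/np.tan(np.radians(c['fovy'])/2); return f,c['cx'],c['cy'],c['k1']
def T_tool():
    s=bot.read_state(); T=np.eye(4); T[:3,:3]=R.from_rotvec(s['tcp_rot']).as_matrix(); T[:3,3]=s['tool_pos']; return T
def grab(name,fn):
    T=T_tool(); c=bot.read_camera(name)
    Tw=np.linalg.inv(c['camera_from_world']) if name!='wrist' else T@np.array(c['hand_eye'])
    np.savez('pics/'+fn+'.npz',px=c['pixels'],k=K(c),Tw=Tw)
    cv2.imwrite('pics/'+fn+'.png',c['pixels'][:,:,::-1]); return c
def load(fn):
    d=np.load('pics/'+fn+'.npz'); return d['px'],d['k'],d['Tw']
def ray(fn,u,v):
    _,(f,cx,cy,k1),Tw=load(fn)
    p=np.array([(u-cx)/f,(v-cy)/f]); s=p.copy()
    for _ in range(20): s=p/(1+k1*(s@s))
    return Tw[:3,3],Tw[:3,:3]@np.array([s[0],s[1],1])
def atz(fn,u,v,z):
    o,d=ray(fn,u,v); return o+d*(z-o[2])/d[2]
def proj(fn,P):
    _,(f,cx,cy,k1),Tw=load(fn); c=np.linalg.inv(Tw)@np.append(P,1); s=c[:2]/c[2]; s=s*(1+k1*(s@s)); return np.array([cx,cy])+f*s
def tri(obs):
    A=np.zeros((3,3));b=np.zeros(3)
    for fn,u,v in obs:
        o,d=ray(fn,u,v); d=d/np.linalg.norm(d); M=np.eye(3)-np.outer(d,d); A+=M;b+=M@o
    return np.linalg.solve(A,b)
def crop(fn,out,u0,v0,u1,v1,s):
    px=load(fn)[0][v0:v1,u0:u1,::-1]; cv2.imwrite('pics/'+out+'.png',cv2.resize(px,None,fx=s,fy=s,interpolation=cv2.INTER_CUBIC))
E
python3 - <<'E'
from h import *
np.set_printoptions(precision=4,suppress=True)
for n in ['top','side','wrist']:
    c=grab(n,n+'0'); print(n,K(c),load(n+'0')[2])
print(bot.read_state())
a=cv2.imread('pics/top0.png');b=cv2.imread('pics/side0.png')
cv2.imwrite('pics/a.png',cv2.resize(a,(800,600)))
cv2.imwrite('pics/b.png',cv2.resize(b,(800,600)))
E
```

```text
pics
top (np.float64(369.03929658628317), 256.0799718022241, 192.98936308957553, -0.04668900438617434) [[-0.0176 -0.9881  0.1526  0.3657]
 [-0.9992  0.0229  0.0331  0.0004]
 [-0.0362 -0.1519 -0.9877  1.045 ]
 [ 0.      0.      0.      1.    ]]
side (np.float64(380.70567077965745), 256.94759771692685, 189.57374458666433, 0.006921676025889721) [[ 0.8133  0.4601 -0.3562  0.9222]
 [ 0.5819 -0.6423  0.4988 -0.5832]
 [ 0.0007 -0.613  -0.7901  1.0142]
 [ 0.      0.      0.      1.    ]]
wrist (np.float64(299.5448476742283), 256.90570664047226, 190.89438020918618, -0.04658361899046549) [[ 0.3172  0.916   0.2454  0.1502]
 [ 0.9484 -0.3063 -0.0824  0.6608]
 [-0.0003  0.2589 -0.9659  0.3718]
 [ 0.      0.      0.      1.    ]]
{'time': 0.15, 'q': array([ 1.2121,  0.2646,  1.6051,  0.    ,  1.2737, -0.0369]), 'joint_vel': array([ 0.0004, -0.0014, -0.0031, -0.0011, -0.0007, -0.0009]), 'joint_torque': array([  0.0001, -51.5908, -36.7959,  -0.0001,   0.008 ,   0.    ]), 'tool_pos': array([0.2134, 0.6401, 0.4036]), 'tcp_rot': array([-0.5032, -3.1007,  0.0028]), 'wrist_force': array([-0.0924, -0.1502,  1.5403]), 'torque': array([-0.005 ,  0.0085, -0.0038]), 'grip_force': 0.0, 'width': 1.0010307674483694}
```

View pics/a.png

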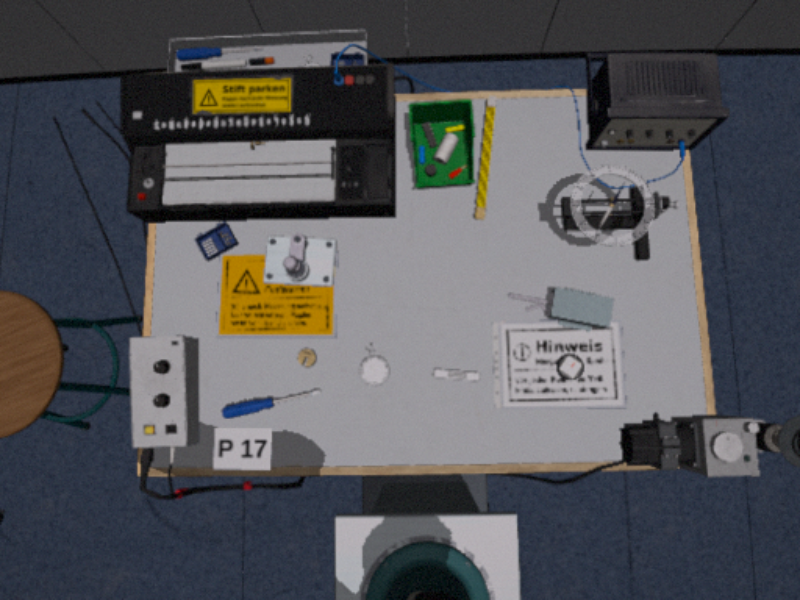

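View pics/b.png

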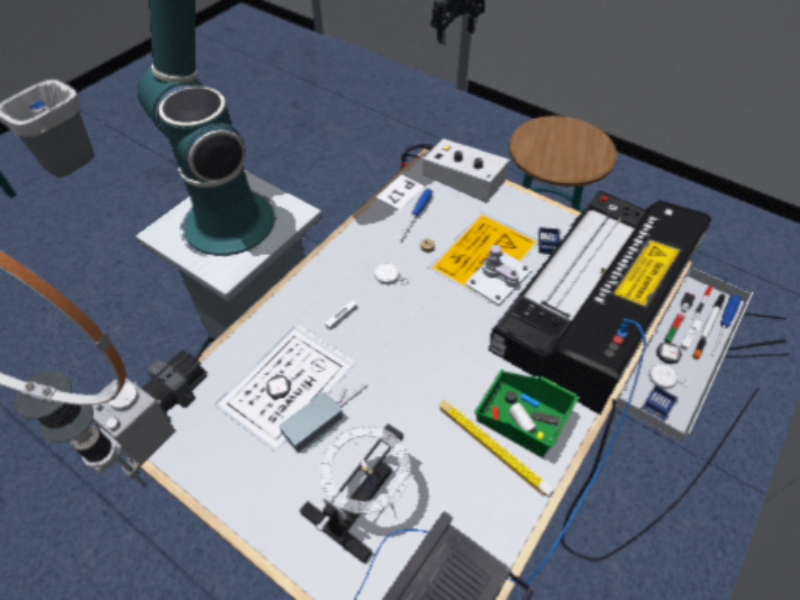

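The top view shows the keeper at about (580,306) with its mouth to the left and the leg tip near (510,295). The stand is at (300,260), its link pointing away from the robot. I'll compute positions and check the crops.

```bash
python3 - <<'E'
from h import *
np.set_printoptions(precision=4,suppress=True)
s=512/800
for n,u,v,z in [('tip',509,295,.0035),('keeper',580,306,.036),('pin',291,264,.084),('screw',580,150,.1)]: print(n,atz('top0',u*s,v*s,z))
print(proj('top0',[.213,.64,.3]), T_tool())
crop('top0','c1',140,140,240,190,8)
px=load('top0')[0]
a=cv2.resize(px[140:195,140:240,::-1],None,fx=4,fy=4,interpolation=cv2.INTER_CUBIC)
b=cv2.resize(px[175:215,315:415,::-1],None,fx=4,fy=4,interpolation=cv2.INTER_CUBIC)
p2=load('side0')[0]
c=cv2.resize(p2[150:200,290:390,::-1],None,fx=4,fy=4,interpolation=cv2.INTER_CUBIC)
d=cv2.resize(p2[235:290,165:265,::-1],None,fx=4,fy=4,interpolation=cv2.INTER_CUBIC)
H=220
f=lambda i:np.vstack([i,np.zeros((H-i.shape[0],400,3),np.uint8)]) 
cv2.imwrite('pics/c.png',np.vstack([np.hstack([f(a),f(b)]),np.hstack([f(c),f(d)])]))
E
```

```text
tip [ 0.534  -0.1633  0.0035]
keeper [ 0.5063 -0.2818  0.036 ]
pin [0.5838 0.2192 0.084 ]
screw [ 0.7686 -0.2825  0.1   ]
[-38.4902 327.6778] [[-0.9487  0.3163 -0.0006  0.2134]
 [ 0.3163  0.9487 -0.0017  0.6401]
 [ 0.0001 -0.0018 -1.      0.4036]
 [ 0.      0.      0.      1.    ]]
```

View pics/c.png

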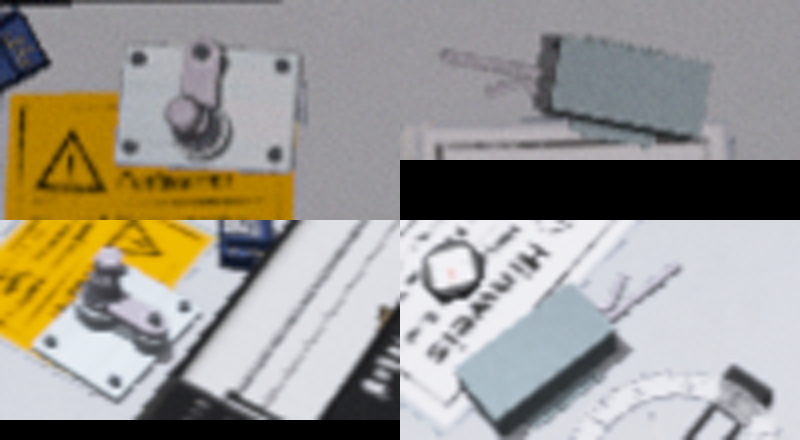

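The tip is at about (326,188) in the top view, with the bow on the robot's side. The pin top is at (186,167). I'll go to the stand with the wrist turned as the insertion needs and measure from there.

```bash
cat >> h.py <<'E'
def plan(pos,yaw=None,n=None,step=41.,steady=False):
    """rows to go to TCP pos, tool-x world angle yaw deg"""
    T=T_tool(); d=(np.array(pos)-T[:3,3])*1000
    a=np.arctan2(T[1,0],T[0,0]); dy=0 if yaw is None else (np.radians(yaw)-a+np.pi)%(2*np.pi)-np.pi
    n=n or int(max(np.ceil(np.abs(d).max()/(step/1.3)),np.ceil(abs(dy)/.12),1)); Rm=T[:3,:3].copy()
    print('n',n,'turn',round(-dy/n,4))
    for i in range(n):
        print([round(float(x)*1,1) for x in Rm.T@(d/n)])
        Rm=Rm@R.from_rotvec([0,0,-dy/n]).as_matrix()
        if dy==0: break
E
python3 - <<'E'
from h import *
s=bot.read_state(); print(s['tool_pos'])
plan([.58,.235,.36],79+3)
print(atz('top0',185.75,167.5,.084),proj('side0',atz('top0',185.75,167.5,.084)))
E
```

```text
[0.21340556 0.64009129 0.40362371]
n 13 turn 0.1068
[-36.6, -20.6, 3.4]
[-38.6, -16.6, 3.4]
[-40.2, -12.4, 3.4]
[-41.2, -8.1, 3.4]
[-41.9, -3.6, 3.4]
[-42.0, 0.9, 3.4]
[-41.7, 5.3, 3.4]
[-40.9, 9.8, 3.4]
[-39.6, 14.1, 3.4]
[-37.9, 18.2, 3.4]
[-35.7, 22.1, 3.4]
[-33.2, 25.8, 3.4]
[-30.2, 29.2, 3.4]
[0.58783889 0.22062961 0.084     ] [316.17474323 159.21706892]
```

Emit:
{"op": "drive_tool", "data": {"increments": [{"delta_pos": [-32, -18, 3], "turn": 0.093, "jaw": 1}, {"delta_pos": [-33, -15, 3], "turn": 0.093, "jaw": 1}, {"delta_pos": [-35, -12, 3], "turn": 0.093, "jaw": 1}, {"delta_pos": [-36, -8, 3], "turn": 0.093, "jaw": 1}, {"delta_pos": [-36, -5, 3], "turn": 0.093, "jaw": 1}, {"delta_pos": [-36, -1, 3], "turn": 0.093, "jaw": 1}, {"delta_pos": [-36, 2, 3], "turn": 0.093, "jaw": 1}, {"delta_pos": [-36, 6, 3], "turn": 0.093, "jaw": 1}]}}

```text
time: 0.82
tool_pos: [0.4118, 0.4242, 0.3803]
tcp_rot: [-1.602, -2.702, 0.001]
wrist_force: [0.4, 0.3, -0.2]
width: 0.998
grip_force: 0.0
```

Emit:
{"op": "drive_tool", "data": {"increments": [{"delta_pos": [-35, 9, 3], "turn": 0.093, "jaw": 0}, {"delta_pos": [-34, 12, 3], "turn": 0.093, "jaw": 0}, {"delta_pos": [-33, 15, 3], "turn": 0.093, "jaw": 0}, {"delta_pos": [-31, 18, 3], "turn": 0.093, "jaw": 0}, {"delta_pos": [-30, 21, 3], "turn": 0.093, "jaw": -0.3}, {"delta_pos": [-28, 24, 3], "turn": 0.093, "jaw": -0.3}, {"delta_pos": [-26, 26, 3], "turn": 0.093, "jaw": -0.3}, {"delta_pos": [0, 0, 0], "turn": 0, "jaw": -0.3}]}}

```text
time: 1.48
tool_pos: [0.5874, 0.2343, 0.3586]
tcp_rot: [2.384, 2.042, -0.002]
wrist_force: [0.4, 0.6, -0.5]
width: 0.349
grip_force: 0.0
```

```bash
python3 - <<'E'
from h import *
s=bot.read_state(); print(s['time'],s['tool_pos'],s['joint_vel'].max())
T=T_tool(); print(np.degrees(np.arctan2(T[1,0],T[0,0])))
grab('wrist','w1'); a=cv2.imread('pics/w1.png'); cv2.imwrite('pics/d.png',cv2.resize(a,(800,600),interpolation=cv2.INTER_CUBIC))
print(proj('w1',[.586,.22,.084]))
plan([.53,-.16,.33],79)
E
```

```text
1.4833 [0.58741083 0.23425421 0.358632  ] 0.06858168390151369
81.16817045678347
[258.70692664 207.04121664]
n 13 turn 0.0032
[-30.8, 0.3, 2.2]
[-30.8, 0.4, 2.2]
[-30.8, 0.5, 2.2]
[-30.8, 0.6, 2.2]
[-30.8, 0.7, 2.2]
[-30.8, 0.8, 2.2]
[-30.8, 0.9, 2.2]
[-30.8, 1.0, 2.2]
[-30.8, 1.1, 2.2]
[-30.8, 1.2, 2.2]
[-30.7, 1.3, 2.2]
[-30.7, 1.4, 2.2]
[-30.7, 1.5, 2.2]
```

View pics/d.png

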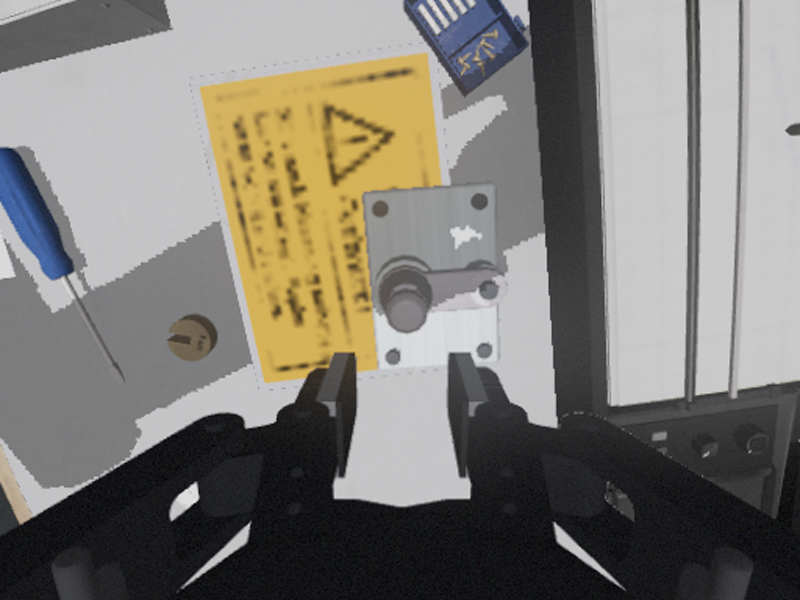

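Wrist view: pin top near (406,312), plate corners near (364,192), (495,183) and (498,366). I'll enlarge it to measure.

```bash
python3 - <<'E'
from h import *
crop('w1','e',220,110,330,240,4.6)
s=1/1.5625
P=[atz('w1',(u+.5)*s-.5,(v+.5)*s-.5,.01) for u,v in [(364,192),(495,183),(498,366)]]
print(P,np.linalg.norm(P[0]-P[1]),np.linalg.norm(P[2]-P[1]))
for a,b in [(0,1),(2,1)]:
  d=P[b]-P[a]; print(np.degrees(np.arctan2(d[1],d[0])))
E
```

```text
[array([0.57041474, 0.29067691, 0.01      ]), array([0.65687398, 0.28316107, 0.01      ]), array([0.6455058 , 0.15322376, 0.01      ])] 0.08678530747871795 0.13043366438262768
-4.968191678915415
84.9999393163746
```

View pics/e.png

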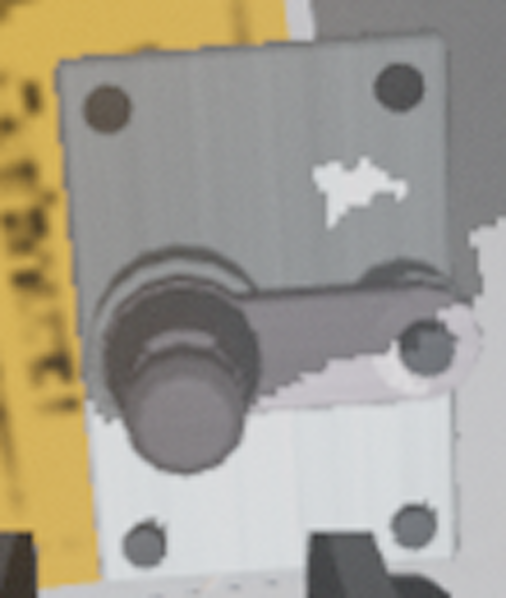

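Emit:
{"op": "drive_tool", "data": {"increments": [{"delta_pos": [-35, 1, 2], "turn": 0, "jaw": -0.3}, {"delta_pos": [-35, 1, 2], "turn": 0, "jaw": -0.3}, {"delta_pos": [-35, 1, 2], "turn": 0, "jaw": -0.3}, {"delta_pos": [-35, 1, 2], "turn": 0, "jaw": -0.3}, {"delta_pos": [-35, 1, 2], "turn": 0, "jaw": -0.3}, {"delta_pos": [-35, 1, 2], "turn": 0, "jaw": -0.3}, {"delta_pos": [-35, 1, 2], "turn": 0.02, "jaw": -0.3}, {"delta_pos": [-35, 1, 2], "turn": 0.02, "jaw": -0.3}]}}

```text
time: 2.2
tool_pos: [0.5498, -0.0394, 0.3436]
tcp_rot: [-2.416, -2.007, -0.0]
wrist_force: [0.5, 0.1, -0.5]
width: 0.351
grip_force: 0.0
```

Emit:
{"op": "drive_tool", "data": {"increments": [{"delta_pos": [-35, 1, 2], "turn": 0, "jaw": -0.3}, {"delta_pos": [-35, 1, 2], "turn": 0, "jaw": -0.3}, {"delta_pos": [-35, 1, 10], "turn": 0, "jaw": -0.3}, {"delta_pos": [-20, 0, 20], "turn": 0, "jaw": -0.3}, {"delta_pos": [0, 0, 20], "turn": 0, "jaw": -0.3}, {"delta_pos": [0, 0, 0], "turn": 0, "jaw": -0.3}, {"delta_pos": [0, 0, 0], "turn": 0, "jaw": -0.3}]}}

```text
time: 2.78
tool_pos: [0.5296, -0.1615, 0.2884]
tcp_rot: [-2.415, -2.004, 0.002]
wrist_force: [-0.3, -0.3, 1.1]
width: 0.352
grip_force: 0.0
```

```bash
python3 - <<'E'
from h import *
s=bot.read_state(); print(s['time'],s['tool_pos'],s['width'])
grab('wrist','w2'); a=cv2.imread('pics/w2.png'); cv2.imwrite('pics/f.png',cv2.resize(a,(800,600),interpolation=cv2.INTER_CUBIC))
E
```

```text
2.7833 [ 0.52956885 -0.16151338  0.28839555] 0.3519282890411314
```

View pics/f.png

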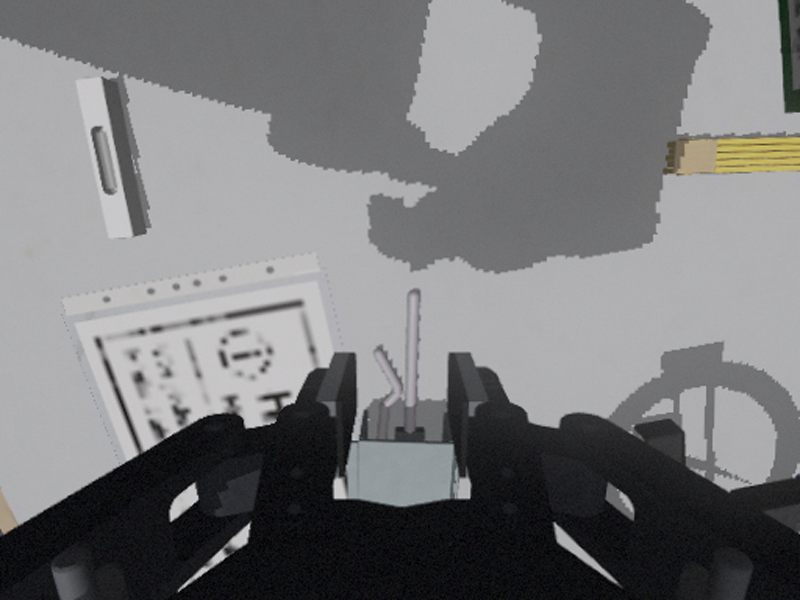

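Leg seen upright at column 414: tip (414,291), shaft down to (411,430). Pin top centre is at crop (187,412), i.e. (260.6,199.6).

```bash
python3 - <<'E'
from h import *
np.set_printoptions(precision=4,suppress=True)
g=lambda u:(u+.5)/1.5625-.5
print('pin',atz('w1',220+187.5/4.6-.5,110+412/4.6-.5,.084))
tip=atz('w2',g(414),g(291),.0035); b=atz('w2',g(411),g(425),.0035); n=atz('w2',g(400),g(392),.0035)
d=tip-b; print('tip',tip,'b',b,np.linalg.norm(d),np.degrees(np.arctan2(d[1],d[0])), 'nose dist',np.linalg.norm(tip-n))
T=T_tool(); print(np.degrees(np.arctan2(T[1,0],T[0,0])))
u=d/np.linalg.norm(d); p=tip-u*.013; print('grasp',p,'tool delta mm',T[:3,:3].T@(p-T[:3,3])*1000)
# fingertip mid check: where does tool axis project
print('axis pt',proj('w2',(T@[0,0,.155,1])[:3])*1.5625)
E
```

```text
pin [0.5884 0.2268 0.084 ]
tip [ 0.5346 -0.1598  0.0035] b [ 0.5179 -0.2416  0.0035] 0.08350861604291998 78.48343031786631 nose dist 0.062102988686247224
79.4171212849869
grasp [ 0.532  -0.1725  0.0035] tool delta mm [-10.7446   3.8712 286.2371]
axis pt [410.1098 407.8767]
```

Emit:
{"op": "drive_tool", "data": {"increments": [{"delta_pos": [-10.5, 5, 20], "turn": 0.016, "jaw": -0.3}, {"delta_pos": [0, 0, 30], "turn": 0, "jaw": -0.3}, {"delta_pos": [0, 0, 25], "turn": 0, "jaw": -0.3}, {"delta_pos": [0, 0, 0], "turn": 0, "jaw": -0.3}]}}

```text
time: 3.17
tool_pos: [0.5318, -0.1718, 0.2114]
tcp_rot: [-2.427, -1.985, 0.005]
wrist_force: [-2.0, -0.0, -0.9]
width: 0.345
grip_force: 0.0
```

```bash
python3 - <<'E'
from h import *
s=bot.read_state(); print(s['time'],s['tool_pos'],s['width'])
grab('wrist','w3'); a=cv2.imread('pics/w3.png'); cv2.imwrite('pics/g.png',cv2.resize(a,(800,600),interpolation=cv2.INTER_CUBIC)[150:450,200:600])
T=T_tool();print('axis pt',proj('w3',(T@[0,0,.155,1])[:3])*1.5625-[200,150],proj('w3',(T@[0,0,.173,1])[:3])*1.5625-[200,150])
E
```

```text
3.1667 [ 0.53183701 -0.17183652  0.21135686] 0.34473794785858647
axis pt [210.24078467 260.22566722] [209.32822308 233.22433719]
```

View pics/g.png

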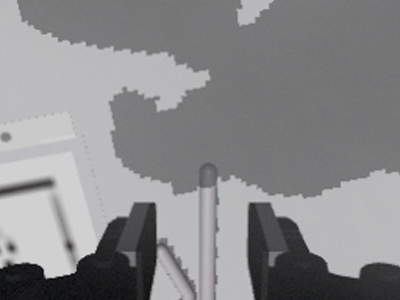

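Leg at column 208 with the pads' middle near 202, so I'll shift 2 mm to the right, descend and grip.

Emit:
{"op": "drive_tool", "data": {"increments": [{"delta_pos": [0, 2, 20], "turn": 0, "jaw": -0.3}, {"delta_pos": [0, 0, 16.5], "turn": 0, "jaw": -0.3}, {"delta_pos": [0, 0, 0], "turn": 0, "jaw": -0.6}, {"delta_pos": [0, 0, 0], "turn": 0, "jaw": -1}, {"delta_pos": [0, 0, 0], "turn": 0, "jaw": -1}, {"delta_pos": [0, 0, 0], "turn": 0, "jaw": -1}, {"delta_pos": [0, 0, 0], "turn": 0, "jaw": -1}], "grip_force": 50}}

```text
time: 3.8
tool_pos: [0.5365, -0.1743, 0.1803]
tcp_rot: [2.432, 1.984, 0.003]
wrist_force: [-0.3, 1.1, 4.7]
width: -0.001
grip_force: 2.0
```

Emit:
{"op": "drive_tool", "data": {"increments": [{"delta_pos": [0, 0, -15], "turn": 0, "jaw": -0.55}, {"delta_pos": [0, 0, -10], "turn": 0, "jaw": -0.55}, {"delta_pos": [0, 0, 0], "turn": 0, "jaw": -0.55}, {"delta_pos": [0, 0, 0], "turn": 0, "jaw": -0.55}]}}

```text
time: 4.13
tool_pos: [0.5361, -0.1744, 0.2046]
tcp_rot: [2.432, 1.984, 0.002]
wrist_force: [-0.3, 0.3, -0.6]
width: 0.223
grip_force: 0.0
```

```bash
python3 - <<'E'
from h import *
s=bot.read_state(); print(s['time'],s['tool_pos'],s['width'])
grab('wrist','w4'); px=load('w4')[0].mean(2).astype(int)
for v in range(195,241,5): print(v,px[v,226:290])
E
```

```text
4.1333 [ 0.53608531 -0.17444144  0.2046276 ] 0.22265096607030974
195 [123 124 125 124 126 124 125 123 124 123 122 124 124 122 121 123 122 123
 123 123 122 120 122 120 123 120 122 122 122 121 121 122 123 121 122 122
 122 122 122 123 122 120 123 120 122 122 120 121 121 119 120 118 121 119
 119 121 121 119 121 119 120 120 122 119]
200 [124 123 121 124 123 123 121 121 123 123 124 123 121 122 124 124 121 122
 123 121 123 120 119 122 123 124 122 114 104 102 100 102 108 118 121 121
 120 121 119 121 122 121 121 122 123 121 123 122 120 121 123 122 120 120
 118 119 120 121 120 119 119 120 120 120]
205 [123 124 125 124 122 124 121 126 122 123 123 124 125 123 125 124 122 122
 123 121 122 122 123 122 105  95 101 108 112 121 119 116 112 108 103 102
 116 121 121 122 122 121 120 120 122 120 121 120 120 120 118 123 122 119
 121 119 121 119 119 120 120 121 120 121]
210 [123 125 124 125 124 123 124 122 122 124 122 123 122 122 123 123 122 124
 123 122 122 123 124 117 102  96 104 112 115 119 119 115 113 109 104 104
 115 120 122 120 122 122 121 121 120 120 121 120 120 121 122 122 119 120
 122 122 120 122 
[... 914 characters left out ...]
187 168 120 101 107 114 141 176 181 172 162 148 125 140
 176 188 189 189 188 188 188 189 189 189 188 188 189 171 114  50  48  52
  56  69  78  78  78  79  79  76  77  77]
235 [ 78  78  78  78  81  78  63  53  47  48  46  47 128 175 188 188 186 188
 188 187 186 187 185 162 144 159 172 179 188 188 179 171 161 147 120 114
 170 188 188 188 187 189 188 188 188 188 188 188 189 170 112  50  51  48
  53  50  70  75  80  76  78  78  78  79]
240 [ 73  73  76  75  76  67  53  50  48  48  50  47  98 168 188 190 187 188
 188 188 188 188 188 165 145 162 174 182 188 185 179 171 160 143 123 169
 189 189 188 189 188 189 189 190 189 189 188 188 188 160  95  49  46  51
  46  54  51  69  79  76  79  75  78  78]
```

Emit:
{"op": "drive_tool", "data": {"increments": [{"delta_pos": [0, 0, 20], "turn": 0, "jaw": -0.6}, {"delta_pos": [0, 0, 9], "turn": 0, "jaw": -0.65}, {"delta_pos": [0, 0, 2], "turn": 0, "jaw": -0.65}, {"delta_pos": [0, 0, 0], "turn": 0, "jaw": -0.8}, {"delta_pos": [0, 0, 0], "turn": 0, "jaw": -1}, {"delta_pos": [0, 0, 0], "turn": 0, "jaw": -1}], "grip_force": 50}}

```text
time: 4.68
tool_pos: [0.5363, -0.1744, 0.1738]
tcp_rot: [2.433, 1.985, 0.001]
wrist_force: [-1.3, 0.7, 12.9]
width: 0.053
grip_force: 51.2
```

Emit:
{"op": "drive_tool", "data": {"increments": [{"delta_pos": [0, 0, 0], "turn": 0, "jaw": -1}, {"delta_pos": [0, 0, 0], "turn": 0, "jaw": -1}]}}

```text
time: 4.85
tool_pos: [0.5362, -0.1744, 0.1738]
tcp_rot: [2.433, 1.985, 0.001]
wrist_force: [-3.7, 1.0, 13.0]
width: 0.053
grip_force: 51.2
```

Emit:
{"op": "drive_tool", "data": {"increments": [{"delta_pos": [8, 0, -0.5], "turn": 0, "jaw": -1}, {"delta_pos": [12, 0, 0], "turn": 0, "jaw": -1}, {"delta_pos": [15, 0, 0], "turn": 0, "jaw": -1}, {"delta_pos": [15, 0, 0], "turn": 0, "jaw": -1}, {"delta_pos": [0, 0, 0], "turn": 0, "jaw": -1}]}}

```text
time: 5.27
tool_pos: [0.5467, -0.1242, 0.1738]
tcp_rot: [2.432, 1.986, 0.002]
wrist_force: [0.6, 2.9, 9.4]
width: 0.049
grip_force: 53.4
```

```bash
python3 - <<'E'
from h import *
grab('top','t2'); grab('wrist','w5')
a=load('t2')[0][160:230,290:420,::-1]; b=load('w5')[0][150:340,170:350,::-1]
a=cv2.resize(a,None,fx=3.4,fy=3.4,interpolation=cv2.INTER_CUBIC);b=cv2.resize(b,None,fx=1.9,fy=1.9,interpolation=cv2.INTER_CUBIC)
o=np.zeros((max(len(a),len(b)),a.shape[1]+b.shape[1],3),np.uint8);o[:len(a),:a.shape[1]]=a;o[:len(b),a.shape[1]:]=b;cv2.imwrite('pics/i.png',o);print(o.shape)
E
```

```text
(361, 784, 3)
```

View pics/i.png

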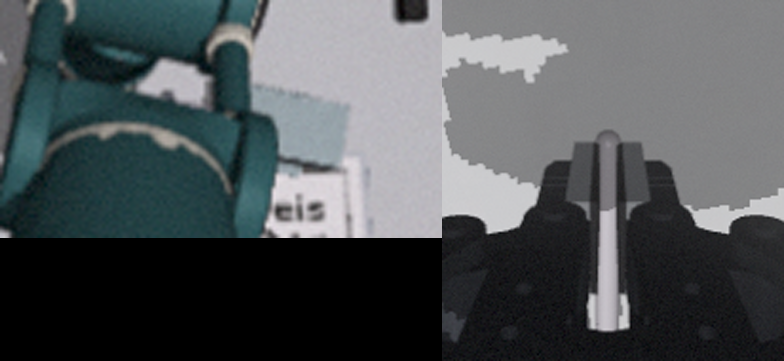

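The wrist view shows the leg between the pads with its tip just ahead of them, at crop (607,133), so it is coming along. I'll pull on.

Emit:
{"op": "drive_tool", "data": {"increments": [{"delta_pos": [15, 0, 0], "turn": 0, "jaw": -1}, {"delta_pos": [15, 0, 0], "turn": 0, "jaw": -1}, {"delta_pos": [15, 0, 0], "turn": 0, "jaw": -1}, {"delta_pos": [15, 0, 0], "turn": 0, "jaw": -1}, {"delta_pos": [15, 0, 0], "turn": 0, "jaw": -1}, {"delta_pos": [10, 0, 0], "turn": 0, "jaw": -1}, {"delta_pos": [0, 0, 0], "turn": 0, "jaw": -1}]}}

```text
time: 5.95
tool_pos: [0.5637, -0.0411, 0.1738]
tcp_rot: [2.431, 1.986, 0.002]
wrist_force: [-0.5, 2.1, 9.4]
width: 0.047
grip_force: 53.3
```

```bash
python3 - <<'E'
from h import *
T=T_tool();print(T[:3,3],np.degrees(np.arctan2(T[1,0],T[0,0])))
grab('wrist','w6');px=load('w6')[0].mean(2).astype(int)
for v in range(206,236,3): print(v,px[v,244:270])
E
```

```text
[ 0.56366678 -0.04105208  0.17381143] 78.49862228106463
206 [136 135 136 134 137 135 135 134 137 135 134 133 134 135 134 136 137 135
 136 137 134 134 135 135 136 134]
209 [135 137 135 136 134 134 136 136 137 138 135 136 137 137 136 135 134 135
 135 136 134 136 135 136 136 136]
212 [137 134 134 135 137 136 135 135 134 136 136 134 135 135 135 135 135 134
 133 136 136 136 134 134 134 135]
215 [136 136 136 134 136 135 136 135 135 136 137 136 133 134 136 136 135 136
 134 136 136 135 134 134 133 132]
218 [135 135 136 135 135 135 134 134 136 136 126 116 108 111 114 120 131 137
 135 136 136 137 134 134 133 134]
221 [135 137 136 133 135 136 135 113  94  97 104 106 109 111 110 110 105  99
  96 121 135 134 134 136 135 133]
224 [119 118 120 117 118 115 103  98 107 112 117 122 129 130 127 124 120 116
 112  96 106 115 119 118 118 118]
227 [ 84  79  81  83  79  66  44  42  65 105 121 128 133 139 133 128 122 100
  59  44  48  69  83  81  79  80]
230 [ 84  79  83  83  82  65  41  45  66 105 123 126 130 130 130 126 124 100
  59  39  41  68  83  80  81  81]
233 [ 82  82  82  83  72  58  40  40  61 105 124 127 126 130 128 125 125  99
  62  44  41  65  79  81  80  81]
```

Emit:
{"op": "drive_tool", "data": {"increments": [{"delta_pos": [0, 0, 0], "turn": 0, "jaw": -0.5}, {"delta_pos": [0, 0, 0], "turn": 0, "jaw": -0.3}, {"delta_pos": [0, 0, -20], "turn": 0, "jaw": -0.3}, {"delta_pos": [0, 0, -40], "turn": 0, "jaw": -0.3}, {"delta_pos": [-25, 0, -20], "turn": 0, "jaw": -0.3}, {"delta_pos": [-35, 0, -10], "turn": 0, "jaw": -0.3}, {"delta_pos": [-35, 0, 0], "turn": 0, "jaw": -0.3}, {"delta_pos": [0, 0, 0], "turn": 0, "jaw": -0.3}]}}

```text
time: 6.67
tool_pos: [0.5424, -0.1392, 0.263]
tcp_rot: [2.436, 1.981, -0.003]
wrist_force: [-0.2, 0.5, 0.4]
width: 0.353
grip_force: 0.0
```

```bash
python3 - <<'E'
from h import *
T=T_tool();print(T[:3,3],np.degrees(np.arctan2(T[1,0],T[0,0])))
grab('wrist','w7');a=load('w7')[0][:,:,::-1]
cv2.imwrite('pics/j.png',cv2.resize(a,(800,600),interpolation=cv2.INTER_CUBIC))
E
```

```text
[ 0.54239932 -0.13915658  0.26302265] 78.25478198541174
```

View pics/j.png

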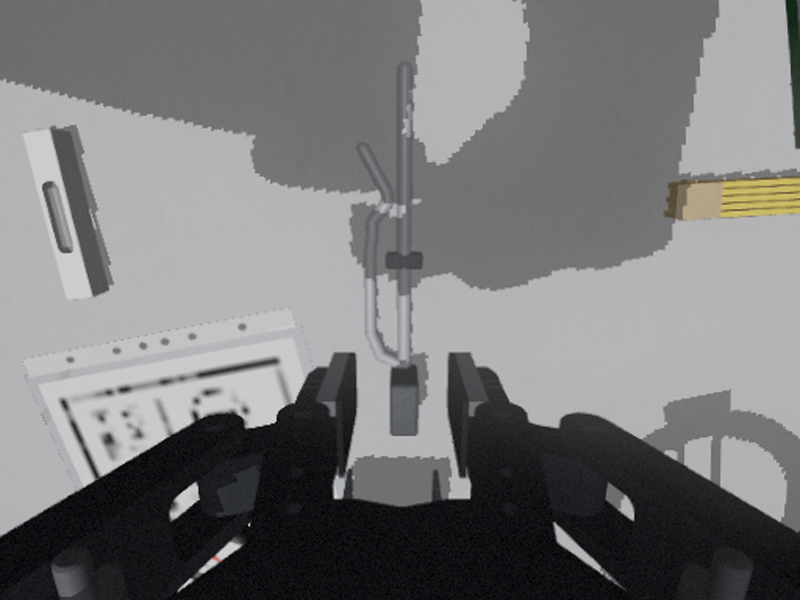

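The cotter is fully out. The fin's top is centred at (404,410), the tip is at (404,68), and the bow joins the leg ahead of the fin, so the fin's sides are clear.

```bash
python3 - <<'E'
from h import *
g=lambda u:(u+.5)/1.5625-.5
T=T_tool()
f=atz('w7',g(404),g(410),.028);t=atz('w7',g(404),g(68),.0035);c=atz('w7',g(404),g(260),.0035)
for n,p in [('fin',f),('tip',t),('collar84',c)]: print(n,p,'tool',np.linalg.inv(T)[:3]@np.append(p,1)*1000)
d=t-f;print(np.degrees(np.arctan2(d[1],d[0])),np.linalg.norm(d[:2]))
print('pin px pad mid', proj('w7',(T@[0.011,0,.17,1])[:3])*1.5625)
E
```

```text
fin [ 0.53317207 -0.18319846  0.028     ] tool [-46.71044232   0.77338129 234.16001143]
tip [ 0.56508254 -0.03020247  0.0035    ] tool [109.58771385   0.74440453 258.59738149]
collar84 [ 0.54726369 -0.11599008  0.0035    ] tool [ 21.96914945   0.85297857 258.63237236]
78.21868043260874 0.15628835375331931
pin px pad mid [402.99172234 344.24188601]
```

Emit:
{"op": "drive_tool", "data": {"increments": [{"delta_pos": [-30, 0.5, 0], "turn": 0, "jaw": -0.3}, {"delta_pos": [-19, 0, 20], "turn": 0, "jaw": -0.3}, {"delta_pos": [0, 0, 30], "turn": 0, "jaw": -0.3}, {"delta_pos": [0, 0, 25], "turn": 0, "jaw": -0.3}, {"delta_pos": [0, 0, 10], "turn": 0, "jaw": -0.4}, {"delta_pos": [0, 0, 0], "turn": 0, "jaw": -1}, {"delta_pos": [0, 0, 0], "turn": 0, "jaw": -1}, {"delta_pos": [0, 0, 0], "turn": 0, "jaw": -1}], "grip_force": 100}}

```text
time: 7.38
tool_pos: [0.5339, -0.1823, 0.1771]
tcp_rot: [-2.432, -1.986, 0.001]
wrist_force: [-0.1, 0.2, -0.2]
width: 0.142
grip_force: 97.4
```

Emit:
{"op": "drive_tool", "data": {"increments": [{"delta_pos": [0, 0, -20], "turn": 0, "jaw": -1}, {"delta_pos": [0, 0, -25], "turn": 0, "jaw": -1}, {"delta_pos": [0, 0, -25], "turn": 0, "jaw": -1}, {"delta_pos": [10, 0, 0], "turn": -0.03, "jaw": -1}, {"delta_pos": [25, 0, 0], "turn": -0.03, "jaw": -1}, {"delta_pos": [25, 0, 0], "turn": -0.03, "jaw": -1}, {"delta_pos": [25, 0, 0], "turn": -0.03, "jaw": -1}, {"delta_pos": [0, 0, 0], "turn": 0, "jaw": -1}]}}

```text
time: 8.05
tool_pos: [0.5464, -0.0951, 0.2472]
tcp_rot: [-2.304, -2.132, -0.001]
wrist_force: [-0.5, -0.2, -1.2]
width: 0.14
grip_force: 97.7
```

```bash
cat > m.py <<'E'
from h import *
import sys
fn=sys.argv[1]
np.set_printoptions(precision=4,suppress=True)
T=T_tool();print(T[:3,3],np.degrees(np.arctan2(T[1,0],T[0,0])),T[2,:3])
grab('wrist',fn); px=load(fn)[0].astype(int).mean(2)
for X in (105,115,125,135,143): # tool x of points on leg, expected axis: tool y 0, z = .1771-.0035
    P=T@np.array([X/1000,0,.1736,1]); print(X,proj(fn,P[:3]))
E
python3 m.py w8; python3 - <<'E'
from h import *
px=load('w8')[0].astype(int).mean(2).astype(int)
for v in range(0,90,8): print(v,px[v,238:280])
E
```

```text
[ 0.5464 -0.0951  0.2472] 85.54999443544305 [ 0.0021 -0.0012 -1.    ]
105 [259.4922  17.3179]
115 [259.5091  -8.0802]
125 [259.5242 -34.0603]
135 [259.5372 -60.5544]
143 [259.5457 -82.0599]
0 [114 115 116 118 117 118 116 117 117 118 117 117 110  90  86  94 100 104
 107 113 123 131 127 116 113 107 105 101  94  88 115 118 118 118 117 117
 119 118 116 117 116 117]
8 [117 117 118 117 117 117 116 118 118 118 117 117 110  92  85  93 104 103
 109 113 122 133 127 115 111 109 106 101  94  96 114 119 119 118 119 118
 118 117 118 115 118 119]
16 [107 101  99 112 116 119 117 117 119 119 119 116 110  92  84  94 101 106
 111 110 124 134 126 117 110 107 106 103  94 107 115 119 119 121 121 120
 119 120 118 118 118 119]
24 [128 118 114 107 109 100  98 107 117 117 118 120 111  91  90  98 103 106
 111 114 129 133 127 117 110 110 107 103  93 103 118 120 120 117 120 119
 120 120 120 121 121 120]
32 [119 129 133 122 112 109 105  98  97 109 118 119 113  94  86  94 102 105
 110 116 130 133 127 115 111 108 105  98  94 113 118 120 119 118 120 120
 120 121 120 119 120 120]
40 [123 136 134 127 116 108 108 103  
[... 487 characters left out ...]

64 [120 119 120 118 119 119 119 119 120 119 120 118 113  94  94 100 103 109
 112 120 136 137 122 116 111 141 146 128 107 115 123 121 123 120 121 121
 121 120 123 123 121 122]
72 [120 120 121 119 118 119 119 119 119 119 119 118 114  94  94  98 106 111
 113 120 138 136 125 114 112 139 144 125 105 113 121 120 121 120 121 122
 123 123 122 122 120 120]
80 [120 118 120 117 118 119 119 119 119 120 120 119 106  90  92  98 106 109
 113 121 139 176 181 172 163 155 142 124 110 117 122 119 120 120 121 122
 120 120 121 121 122 122]
88 [119 116 118 118 122 118 118 119 118 121 119 118 106  92  93 101 105 110
 113 122 137 174 180 171 164 154 140 119 110 117 120 122 120 121 120 121
 121 121 121 119 121 120]
```

Emit:
{"op": "drive_tool", "data": {"increments": [{"delta_pos": [20, 3, 0], "turn": 0.009, "jaw": -1}, {"delta_pos": [30, 3, 2], "turn": 0, "jaw": -1}, {"delta_pos": [30, 3, 2], "turn": 0, "jaw": -1}, {"delta_pos": [30, 3, 2], "turn": 0, "jaw": -1}, {"delta_pos": [20, 3, 2], "turn": 0, "jaw": -1}, {"delta_pos": [0, 0, 0], "turn": 0, "jaw": -1}, {"delta_pos": [0, 0, 0], "turn": 0, "jaw": -1}]}}

```text
time: 8.68
tool_pos: [0.5731, 0.0297, 0.2392]
tcp_rot: [-2.318, -2.121, 0.002]
wrist_force: [-0.8, -1.3, -2.0]
width: 0.141
grip_force: 97.6
```

```bash
python3 - <<'E'
from h import *
T=T_tool();np.set_printoptions(precision=4,suppress=True)
yaw=np.degrees(np.arctan2(T[1,0],T[0,0])); print(T[:3,3],yaw,T[2])
pin=np.array([.5884,.2268,.065]); leg=T@[0,-.0003,.1736,1]
print('pin rel leg in tool mm',T[:3,:3].T@(pin-leg[:3])*1000, 'turn for yaw',-np.radians(85.03-yaw))
grab('top','t3');grab('side','s3')
print('pin px',proj('top0',[.5884,.2268,.084]),proj('side0',[.5884,.2268,.084]), proj('side0',pin),proj('side0',(T@[.161,0,.1736,1])[:3]),proj('top0',(T@[.161,0,.1736,1])[:3]))
a=load('t3')[0][120:200,150:270,::-1]; b=load('s3')[0][125:205,260:360,::-1]
a=cv2.resize(a,None,fx=3.3,fy=3.3,interpolation=cv2.INTER_CUBIC);b=cv2.resize(b,None,fx=4,fy=4,interpolation=cv2.INTER_CUBIC)
o=np.zeros((max(len(a),len(b)),a.shape[1]+b.shape[1],3),np.uint8);o[:len(a),:a.shape[1]]=a;o[:len(b),a.shape[1]:]=b;cv2.imwrite('pics/k.png',o);print(o.shape,a.shape)
E
```

```text
[0.5731 0.0297 0.2392] 84.91965064618782 [-0.0007 -0.0009 -1.      0.2392]
pin rel leg in tool mm [197.8001  -1.7739   0.4263] turn for yaw -0.0019259595514707405
pin px [183.483  167.3567] [317.2648 158.1646] [316.5488 162.0193] [310.6157 168.5503] [198.3695 168.9233]
(320, 796, 3) (264, 396, 3)
```

Emit:
{"op": "drive_tool", "data": {"increments": [{"delta_pos": [0, -1.8, 0.4], "turn": 0, "jaw": -1}, {"delta_pos": [6, 0, 0], "turn": 0, "jaw": -1}, {"delta_pos": [6, 0, 0], "turn": 0, "jaw": -1}, {"delta_pos": [5, 0, 0], "turn": 0, "jaw": -1}, {"delta_pos": [0, 0, 0], "turn": 0, "jaw": -1}]}}

```text
time: 9.2
tool_pos: [0.5731, 0.0469, 0.2394]
tcp_rot: [-2.32, -2.118, -0.001]
wrist_force: [0.5, -0.3, -0.2]
width: 0.141
grip_force: 97.6
```

```bash
python3 - <<'E'
from h import *
T=T_tool();np.set_printoptions(precision=4,suppress=True)
pin=np.array([.5884,.2268,.065]); leg=T@[0,-.0003,.1736,1]
print(T[:3,3],'pin rel leg in tool mm',T[:3,:3].T@(pin-leg[:3])*1000)
print(T[2],np.degrees(np.arctan2(T[1,0],T[0,0])),bot.read_state()['wrist_force'])
E
```

```text
[0.5731 0.0469 0.2394] pin rel leg in tool mm [180.4494  -0.8469   0.9253]
[ 0.0005  0.0004 -1.      0.2394] 84.7992329571396 [ 0.5298 -0.2726 -0.1612]
```

Emit:
{"op": "drive_tool", "data": {"increments": [{"delta_pos": [0, -0.8, 0.8], "turn": -0.004, "jaw": -1}, {"delta_pos": [0, 0, 0], "turn": 0, "jaw": -1}, {"delta_pos": [3, 0, 0], "turn": 0, "jaw": -1}, {"delta_pos": [3, 0, 0], "turn": 0, "jaw": -1}, {"delta_pos": [3, 0, 0], "turn": 0, "jaw": -1}, {"delta_pos": [0, 0, 0], "turn": 0, "jaw": -1}]}}

```text
time: 9.7
tool_pos: [0.573, 0.0558, 0.2385]
tcp_rot: [-2.316, -2.123, -0.0]
wrist_force: [0.4, -0.1, -1.8]
width: 0.142
grip_force: 97.6
```

```bash
cat > p.py <<'E'
from h import *
T=T_tool();np.set_printoptions(precision=4,suppress=True)
pin=np.array([.5884,.2268,.065]); leg=T@[0,-.0003,.1736,1]
s=bot.read_state()
print(T[:3,3],'pin rel leg in tool mm',T[:3,:3].T@(pin-leg[:3])*1000)
print(T[2],np.degrees(np.arctan2(T[1,0],T[0,0])),'F tool',T[:3,:3].T@s['wrist_force'],s['torque'])
E
python3 p.py
```

```text
[0.573  0.0558 0.2385] pin rel leg in tool mm [171.6528   0.7709  -0.0535]
[ 0.0002  0.0001 -1.      0.2385] 85.03397825539076 F tool [-0.0438  0.4312  1.7914] [-0.0436  0.0228 -0.0281]
```

Emit:
{"op": "drive_tool", "data": {"increments": [{"delta_pos": [0, 0.7, 0], "turn": 0, "jaw": -1}, {"delta_pos": [3, 0, 0], "turn": 0, "jaw": -1}, {"delta_pos": [3, 0, 0], "turn": 0, "jaw": -1}, {"delta_pos": [3, 0, 0], "turn": 0, "jaw": -1}, {"delta_pos": [0, 0, 0], "turn": 0, "jaw": -1}]}}

```text
time: 10.12
tool_pos: [0.5745, 0.0647, 0.2385]
tcp_rot: [-2.315, -2.123, -0.0]
wrist_force: [-0.3, -0.1, -0.5]
width: 0.148
grip_force: 97.6
```

```bash
python3 p.py
```

```text
[0.5745 0.0647 0.2385] pin rel leg in tool mm [162.6213   0.0856  -0.0394]
[ 0.0003  0.0001 -1.      0.2385] 85.03428828704729 F tool [-0.083  -0.251   0.4944] [-0.0541  0.0092 -0.0368]
```

Emit:
{"op": "drive_tool", "data": {"increments": [{"delta_pos": [4, 0, 0], "turn": 0, "jaw": -1}, {"delta_pos": [4, 0, 0], "turn": 0, "jaw": -1}, {"delta_pos": [4, 0, 0], "turn": 0, "jaw": -1}, {"delta_pos": [4, 0, 0], "turn": 0, "jaw": -1}, {"delta_pos": [0, 0, 0], "turn": 0, "jaw": -1}]}}

```text
time: 10.53
tool_pos: [0.5759, 0.0809, 0.2385]
tcp_rot: [-2.315, -2.123, -0.0]
wrist_force: [0.1, 0.1, -1.3]
width: 0.147
grip_force: 97.6
```

```bash
python3 p.py; python3 - <<'E'
from h import *
grab('top','t4');grab('side','s4');grab('wrist','w9')
a=load('t4')[0][130:190,160:260,::-1]; b=load('s4')[0][130:200,270:350,::-1];c=load('w9')[0][:,:,::-1]
r=lambda i,f:cv2.resize(i,None,fx=f,fy=f,interpolation=cv2.INTER_CUBIC)
a=r(a,4);b=r(b,4);c=r(c[:300,130:390],1.5)
o=np.zeros((600,800,3),np.uint8);o[:240,:400]=a;o[240:520,:320]=b;o[:450,400:790]=c;cv2.imwrite('pics/l.png',o)
E
```

```text
[0.5759 0.0809 0.2385] pin rel leg in tool mm [146.3601   0.1504  -0.0486]
[ 0.0003  0.0001 -1.      0.2385] 85.04951328513435 F tool [0.066  0.1432 1.2987] [-0.0505  0.0024  0.0581]
```

Emit:
{"op": "drive_tool", "data": {"increments": [{"delta_pos": [6, 0, 0], "turn": 0, "jaw": -1}, {"delta_pos": [6, 0, 0], "turn": 0, "jaw": -1}, {"delta_pos": [6, 0, 0], "turn": 0, "jaw": -1}, {"delta_pos": [6, 0, 0], "turn": 0, "jaw": -1}, {"delta_pos": [6, 0, 0], "turn": 0, "jaw": -1}, {"delta_pos": [0, 0, 0], "turn": 0, "jaw": -1}]}}

```text
time: 11.18
tool_pos: [0.578, 0.1112, 0.2381]
tcp_rot: [-2.313, -2.124, 0.002]
wrist_force: [-1.4, -0.6, -1.4]
width: 0.142
grip_force: 97.7
```

```bash
python3 p.py
```

```text
[0.578  0.1112 0.2381] pin rel leg in tool mm [116.145    1.1558  -0.489 ]
[-0.0002 -0.0018 -1.      0.2381] 85.10486053860346 F tool [-0.6859 -1.3024  1.4017] [-0.1205  0.2655  0.1679]
```

Emit:
{"op": "drive_tool", "data": {"increments": [{"delta_pos": [3, 0.5, -0.3], "turn": 0, "jaw": -1}, {"delta_pos": [3, 0, 0], "turn": 0, "jaw": -1}, {"delta_pos": [3, 0, 0], "turn": 0, "jaw": -1}, {"delta_pos": [0, 0, 0], "turn": 0, "jaw": -1}]}}

```text
time: 11.52
tool_pos: [0.5786, 0.1182, 0.2378]
tcp_rot: [-2.314, -2.124, 0.008]
wrist_force: [-4.0, -4.4, -1.9]
width: 0.145
grip_force: 97.6
```

```bash
python3 p.py
```

```text
[0.5786 0.1182 0.2378] pin rel leg in tool mm [109.5554   1.4294  -1.1736]
[-0.003  -0.0038 -1.      0.2378] 85.08514080086967 F tool [-4.702  -3.609   1.8937] [-0.7092  0.6361  0.3136]
```

Emit:
{"op": "drive_tool", "data": {"increments": [{"delta_pos": [5, 0.5, -0.5], "turn": 0, "jaw": -1}, {"delta_pos": [5, 0.3, -0.3], "turn": 0, "jaw": -1}, {"delta_pos": [5, 0, 0], "turn": 0, "jaw": -1}]}}

```text
time: 11.77
tool_pos: [0.5802, 0.1329, 0.2382]
tcp_rot: [-2.314, -2.122, 0.009]
wrist_force: [-4.2, 0.3, -1.6]
width: 0.142
grip_force: 97.6
```

```bash
python3 p.py
```

```text
[0.5802 0.1329 0.2382] pin rel leg in tool mm [94.7817  1.2496 -0.6932]
[-0.003  -0.0054 -1.      0.2382] 85.04614245008088 F tool [-0.0964 -4.1914  1.5817] [0.0542 0.8548 0.4358]
```

Emit:
{"op": "drive_tool", "data": {"increments": [{"delta_pos": [3, 0.3, -0.3], "turn": 0, "jaw": -1}, {"delta_pos": [3, 0, 0], "turn": 0, "jaw": -1}, {"delta_pos": [0, 0, 0], "turn": 0, "jaw": -1}]}}

```text
time: 12.02
tool_pos: [0.5813, 0.1408, 0.2386]
tcp_rot: [-2.313, -2.121, 0.004]
wrist_force: [-4.8, 4.4, -3.6]
width: 0.145
grip_force: 97.4
```

```bash
python3 p.py
```

```text
[0.5813 0.1408 0.2386] pin rel leg in tool mm [86.1504  0.6341  0.0743]
[ 0.0008 -0.0042 -1.      0.2386] 85.03099656530962 F tool [ 3.9192 -5.1007  3.6094] [0.407  0.7007 0.3164]
```

Emit:
{"op": "drive_tool", "data": {"increments": [{"delta_pos": [2, 0, 0], "turn": 0, "jaw": -1}, {"delta_pos": [0, 0, 0], "turn": 0, "jaw": -1}, {"delta_pos": [0, 0, 0], "turn": 0, "jaw": -1}]}}

```text
time: 12.27
tool_pos: [0.582, 0.1422, 0.2388]
tcp_rot: [-2.314, -2.122, 0.003]
wrist_force: [-4.1, 3.6, -5.4]
width: 0.142
grip_force: 97.4
```

```bash
python3 p.py; python3 - <<'E'
from h import *
grab('wrist','w10')
c=load('w10')[0][:,:,::-1]
cv2.imwrite('pics/m.png',cv2.resize(c[:330,120:400],None,fx=1.8,fy=1.8,interpolation=cv2.INTER_CUBIC))
E
```

```text
[0.582  0.1422 0.2388] pin rel leg in tool mm [84.7845 -0.1593  0.2688]
[ 0.0003 -0.0027 -1.      0.2388] 85.02647805633043 F tool [ 3.2222 -4.3864  5.3918] [0.3153 0.6638 0.2919]
```

Emit:
{"op": "drive_tool", "data": {"increments": [{"delta_pos": [2, 0, -0.2], "turn": 0, "jaw": -1}, {"delta_pos": [1, 0, 0], "turn": 0, "jaw": -1}, {"delta_pos": [0, 0, 0], "turn": 0, "jaw": -1}]}}

```text
time: 12.57
tool_pos: [0.5826, 0.1442, 0.2392]
tcp_rot: [-2.316, -2.123, 0.004]
wrist_force: [-2.4, -2.2, -6.1]
width: 0.144
grip_force: 97.4
```

```bash
python3 p.py; python3 - <<'E'
from h import *
grab('wrist','w11')
c=load('w11')[0][:,:,::-1]
cv2.imwrite('pics/n.png',cv2.resize(c[:330,120:400],None,fx=1.8,fy=1.8,interpolation=cv2.INTER_CUBIC))
E
```

```text
[0.5826 0.1442 0.2392] pin rel leg in tool mm [83.1322 -0.849   0.4869]
[-0.0017 -0.0016 -1.      0.2392] 85.03156067449252 F tool [-2.3604 -2.2348  6.152 ] [-0.8134  0.5305  0.2004]
```

View pics/n.png

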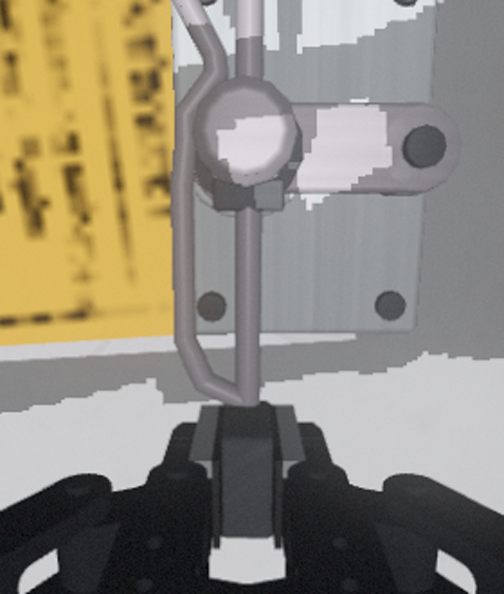

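The leg goes through the pin at (245,130), the collar (248,195) is against it, and the bow wraps the pin on its left. I'll ease off and let go.

Emit:
{"op": "drive_tool", "data": {"increments": [{"delta_pos": [-0.5, 0, 0.6], "turn": 0, "jaw": -1}, {"delta_pos": [0, 0, 0], "turn": 0, "jaw": -0.6}, {"delta_pos": [0, 0, 0], "turn": 0, "jaw": -0.3}, {"delta_pos": [0, 0, 0], "turn": 0, "jaw": -0.2}, {"delta_pos": [0, 0, -8], "turn": 0, "jaw": -0.2}, {"delta_pos": [0, 0, -25], "turn": 0, "jaw": -0.2}, {"delta_pos": [0, 0, -35], "turn": 0, "jaw": -0.2}, {"delta_pos": [0, 0, -35], "turn": 0, "jaw": -0.2}], "grip_force": 20}}

```text
time: 13.28
tool_pos: [0.583, 0.1442, 0.344]
tcp_rot: [-2.316, -2.122, -0.0]
wrist_force: [1.4, -0.1, 0.9]
width: 0.401
grip_force: 0.0
```

Emit:
{"op": "drive_tool", "data": {"increments": [{"delta_pos": [0, 0, -10], "turn": 0, "jaw": -0.2}, {"delta_pos": [0, 0, 0], "turn": 0, "jaw": -0.2}, {"delta_pos": [0, 0, 0], "turn": 0, "jaw": -0.2}, {"delta_pos": [0, 0, 0], "turn": 0, "jaw": -0.2}, {"delta_pos": [0, 0, 0], "turn": 0, "jaw": -0.2}, {"delta_pos": [0, 0, 0], "turn": 0, "jaw": -0.2}]}}

```text
time: 13.78
tool_pos: [0.5823, 0.1441, 0.3502]
tcp_rot: [-2.314, -2.121, 0.005]
wrist_force: [0.3, -0.8, -0.5]
width: 0.399
grip_force: 0.0
```

```bash
python3 - <<'E'
from h import *
T=T_tool(); grab('wrist','w12')
# leg/bow expected from pin frame: seated cotter points, compare intensity profile across legs
pin=np.array([.5884,.2268,.065]);u=np.array([.0866,.9962,0]);n=np.array([-.9962,.0866,0])
px=load('w12')[0].astype(int).mean(2).astype(int)
for nm,x in (('x50',50),('x65',65),('x150',150)):
    c=proj('w12',pin+u*(x-100)/1000); b=proj('w12',pin+u*(x-100)/1000+n*.017); print(nm,'leg',c,'bow',b)
    v=int(round(c[1])); print(px[v,int(b[0])-12:int(c[0])+16])
print('fin top px',proj('w12',pin-u*.086+[0,0,.0245]))
v=int(proj('w12',pin-u*.086+[0,0,.0245])[1]); print(px[v,235:285]); print(bot.read_state()['wrist_force'])
E
```

```text
x50 leg [258.13042284 150.56066645] bow [238.04311614 150.58625806]
[159 156 158 160 162 163 163 166 148 131 129 115 122 129 131 128 121 104
  89  88  88  89  89  85 116 145 155 155 155 142 118 116 125 131 128 126
 120 116 145 158 157 156 154 154 155 157 157 159]
x65 leg [258.12551874 132.59234065] bow [237.74552698 132.62559136]
[164 164 163 164 164 164 164 164 165 155 126 116 120 130 132 128 121 118
 142 153 155 157 155 152 155 154 153 155 156 157 132 112 123 126 131 128
 127 117 131 152 158 159 157 156 155 156 160 158 157]
x150 leg [258.08540355  21.33214004] bow [236.04652932  21.42021669]
[161 164 162 164 164 162 164 163 164 164 166 165 163 166 163 165 165 164
 165 165 165 165 164 166 165 164 165 165 168 183 195 210 206 186 173 152
 163 167 166 166 166 167 167 168 166 167 166 166 167 164]
fin top px [258.17548927 199.64913236]
[201 202 201 200 200 201 201 201 201 201 202 201 201 202 202 200 203 167
 107  92  91  89  90  92  91  91  93  92  94  94  90  91  90  88 177 201
 202 202 202 202 202 201 203 202 202 201 201 201 201 200]
[-0.26737564 -0.18744722 -0.81555156]
```

```bash
python3 -c "
from workcell import bot
print(bot.finish_job())"
```

```text
the job is handed in; nothing more can be done
None
```

The cotter's leg is through the pin's cross hole with the collar against the pin and the bow relaxed round it; I let it go, raised the gripper clear and handed the job in at about 14 s.

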